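# Sweep the checked nuts into the tray's trough

## Robot

A 6-joint arm with a two-finger parallel gripper is mounted at the origin on a cart in front of the work surface, level with it; the furniture and walls round the work are solid. World frame = base frame: x ahead of the robot, y to its left, z up, the work surface at z = 0. Lengths are in m, angles in rad, forces in N, time in s.
With the tool pointing down it reaches from about 0.25 to 0.775 m from the base axis. Payload 4 kg.
Tool frame: the origin (TCP) lies midway between the tips of the shut fingers; the grasp point (between the pads) lies 19 mm behind it; z points along the fingers, y is the line along which they close (so a half turn about z gives the same grasp; the last joint's range is limited). The gripper opens to 94 mm and grips with 3 to 60 N. Pads are 16 mm wide; open, the fingers measure 119 mm over their backs; the gripper's body (75 mm by 177 mm) begins 78 mm behind the grasp point.
Start: joints at [1.197, 0.087, 1.371, -0, 1.684, -0.103], TCP at [0.147, 0.53, 0.171] pointing down, gripper open.
Joint ranges: [-3.1, 3.1], [-0.76, 2.03], [0.27, 2.55], [-1.08, 4.22], [0.17, 2.65], [-2.57, 2.57]. Speed limits (rad/s): [2.79, 2.79, 3.14, 3.14, 3.14, 3.14].

## Interface

Orientations are given as a rotation vector (axis times angle).
In Python, from station import get_state, eyes, order gives the robot as it stands. The module is installed in compiled form; this text tells all that it offers.
- The arm moves only by the shell command python3 -m pendant 'ROWS' [FORCE]. ROWS is JSON, a list of rows, each a list of 7 numbers: the turn, a rotation vector about the tool's x, y, z in rad, then the shift along the tool's x, y, z in mm, then the opening, from 0 (shut) to 1 (fully open). In form: [[wx, wy, wz, dx, dy, dz, claw], ...]. A call has exactly 5 rows; each row is the pose to reach, as a shift and turn from the pose commanded when the call began, along the tool's axes at that moment; what a row does not reach only later rows make up. A row lasts 1/12 s, in which the tool goes at most 41.7 mm and 7.16 degrees, less where a joint would pass 70% of its speed; a pose out of reach is approached as far as the arm can. A call with a gripper value outside its range is refused whole. The fingers move at their own pace and stop on an object; FORCE is the grip in N (left out, the last holds). Time passes only in rows, so rows that repeat a pose let the fingers close, or fill a call up. It gives the time, the measured TCP pose, the force, the opening and the grip force at its end, in the units of the state.
- get_state(): the state, without advancing time (a new reading comes with each control period).
- eyes.get_image(name): name is "side" or "top"; returns the picture (400x640x3 uint8, red, green, blue); there is no depth.
- eyes.get_calibration(name): a dict with "K" (3x3 intrinsics, pixels), "cam_to_world" (4x4, takes a point from camera to world coordinates). Camera axes: x right, y down, z forward; pixel columns grow to the right and rows downward; lengths in m; the calibration is good to about 2 mm. A picture is of the moment at which its call begins. get_calibration takes no time and is no camera call.
- order.hand_in(): hands the job in; it is judged then, once.
The state is a dict: "time_s": time; "joints": joint angles; "dq": joint speeds; "joint_efforts": joint torques, N m; "ee_pos": TCP position; "tool_rot": TCP orientation; "contact_force": force on the tool from outside, world axes, zero at the start; "wrist_torque": the same for the moment, N m; "grip_width": opening from 0.0 (shut) to 1.0 (fully open); "grasp_force": force on a finger pad.
Only numpy, scipy, OpenCV 4.12 (cv2) and the standard library are available. Lean on these libraries where they do the work, as an engineer would, in place of code of your own. Each camera call takes 0.05 s, during which the arm holds its last target. There are 200 camera calls.

## Task

Sweep the three hexagon nuts across the deck of the inspection tray and over its open edge into the catch trough, pushing them with the closed fingertips and not picking them up. Leave the two gauge blocks on the deck standing where they are.

Things in the scene. Friction and masses are not known exactly. Their poses are not given: they have to be found in the camera images.
- tray: Inspection tray, fixed: flat dark rubber-faced deck, low aluminium rim, catch trough along its -y side (about the robot's right). Origin on the bench under it, z up, yaw within 0.3 rad. Own frame, mm: deck top z = 28, x -132 to 132, y -80 to 98; rims of deck and trough 4 thick, their tops at z = 36; a steel bar handle on each x end, out to x = +-154, top z = 33.
- deck_edge (a point): Middle of the deck's open, unrimmed edge (tray frame: x = 0, y = -80 mm, z = 28 mm). The edge runs along the tray's x over the whole deck; beyond it, towards -y, it drops straight down to the trough.
- trough (a point): Middle of the trough's floor: tray frame x = 0, y = -122 mm, z = 3 mm. The trough is 266 mm long in the tray's x and reaches from y = -80 to -163 mm, 25 mm below the deck.
- nut_1_center (a point): Centre of one of three alike steel hexagon nuts lying flat on the deck: 30 mm across flats, 35 mm across corners, 16 mm high, any yaw, 45 to 91 g; the point is 8 mm above its underside. Slides when pushed. The five loose things on the deck lie in lanes about 52 mm apart in the tray's x, in changing order, so each nut's way to the trough along the tray's -y is clear.
- nut_2_center (a point): Centre of one of three alike steel hexagon nuts lying flat on the deck: 30 mm across flats, 35 mm across corners, 16 mm high, any yaw, 45 to 91 g; the point is 8 mm above its underside. Slides when pushed. The five loose things on the deck lie in lanes about 52 mm apart in the tray's x, in changing order, so each nut's way to the trough along the tray's -y is clear.
- nut_3_center (a point): Centre of one of three alike steel hexagon nuts lying flat on the deck: 30 mm across flats, 35 mm across corners, 16 mm high, any yaw, 45 to 91 g; the point is 8 mm above its underside. Slides when pushed. The five loose things on the deck lie in lanes about 52 mm apart in the tray's x, in changing order, so each nut's way to the trough along the tray's -y is clear.
- nut_1: The nut whose centre is nut_1_center, as a body; origin at the centre of its underside.
- nut_2: The nut whose centre is nut_2_center, as a body; origin at the centre of its underside.
- nut_3: The nut whose centre is nut_3_center, as a body; origin at the centre of its underside.
- block_low: The lower of two steel gauge blocks that stand loose on the deck among the nuts: upright plate, 10 mm (own x) by 35 mm (own y) by 20 mm high, 105 g; origin at the centre of its underside. Its 35 mm side runs within 0.3 rad of the tray's y. It must stay.
- block_tall: The taller of two steel gauge blocks that stand loose on the deck among the nuts: upright plate, 10 mm (own x) by 35 mm (own y) by 40 mm high, 200 g; origin at the centre of its underside. Its 35 mm side runs within 0.3 rad of the tray's y. It must stay.
There are look-alikes about, which are no part of the job. Leave any orange look-alike of the nut_2 alone.

How it is judged:
At the end, for the whole second after the job is handed in: All three nuts lie at rest in the trough, centres inside its outline and below the level of the deck (under 27 mm in the tray's frame); both gauge blocks still stand on the deck within 12 mm of where they were and upright within 0.2 rad (y of nut_1_center in the frame of tray between -0.165 and -0.08 m and x of nut_1_center in the frame of tray between -0.135 and 0.135 m and z of each of nut_1_center, nut_2_center, nut_3_center in the frame of tray below 0.027 m and linear speed of each of nut_1, nut_2, nut_3 below 0.02 m/s and y of nut_2_center in the frame of tray between -0.165 and -0.08 m and x of nut_2_center in the frame of tray between -0.135 and 0.135 m and y of nut_3_center in the frame of tray between -0.165 and -0.08 m and x of nut_3_center in the frame of tray between -0.135 and 0.135 m and distance of each of block_low, block_tall from where it was at the start of the episode below 0.012 m and angle between each of block_low, block_tall's own z axis and vertical below 0.2 rad); the robot touches nothing.
It fails at once if a nut is lifted: its centre more than 15 mm above where it rests on the deck (z of any of nut_1_center, nut_2_center, nut_3_center in the frame of tray above 0.051 m).
It fails at once if a gauge block is moved more than 12 mm or tipped by more than 0.35 rad (distance of any of block_low, block_tall from where it was at the start of the episode above 0.012 m or angle between any of block_low, block_tall's own z axis and vertical above 0.35 rad).
It also fails if it takes over 53 s, if anything falls off the work surface, if the arm or the gripper's body presses on something with over 40 N, if the wrist force passes 120 N, or if a joint passes its speed limit or range.

## Working session

There is one attempt and no reset: what is moved stays moved. The work goes in short steps, Python scripts to look and compute and a shell command to move; the robot and the scene stay as the last step left them, time stands still between calls to the robot, and variables do not carry over. Pictures are saved under pics/ and viewed, at most 11 in all, crops included, and the job is handed in when it is done.

```bash
mkdir -p pics; python3 - <<'E'
from station import get_state, eyes
import cv2
s=get_state();print(s['time_s'],s['ee_pos'],s['tool_rot'],s['grip_width'])
for n in("top","side"):
    im=eyes.get_image(n);cv2.imwrite(f"pics/{n}0.png",im[:,:,::-1]);c=eyes.get_calibration(n);print(c['K'],c['cam_to_world'])
E
```

```text
0.0 [0.14693973 0.52937595 0.17012449] [-0.42407437 -3.11234189  0.00327916] 1.000248870142936
[[445.5036033    0.         316.13278374]
 [  0.         445.5036033  197.0043584 ]
 [  0.           0.           1.        ]] [[-0.01007736 -0.98744645  0.15763234  0.45499017]
 [-0.99890598  0.01713999  0.0435094  -0.01171703]
 [-0.04566501 -0.15702143 -0.98653889  0.8818857 ]
 [ 0.          0.          0.          1.        ]]
[[480.49589809   0.         322.22469624]
 [  0.         480.49589809 193.61787224]
 [  0.           0.           1.        ]] [[-0.99921093  0.00542728 -0.03934529  0.64011532]
 [ 0.03805261  0.41464926 -0.90918535  0.81060538]
 [ 0.01138009 -0.90996513 -0.41452859  0.41075751]
 [ 0.          0.          0.          1.        ]]
```

View pics/top0.png

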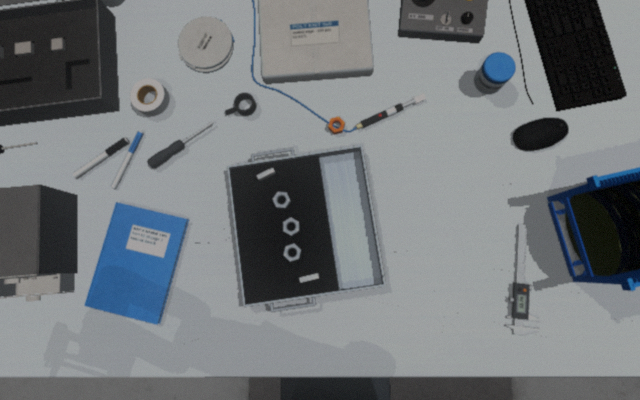

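View pics/side0.png

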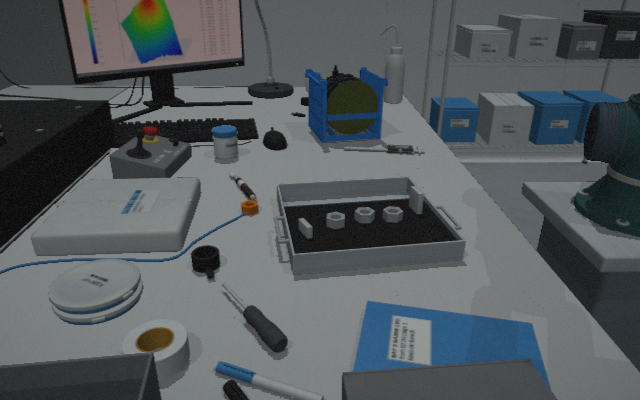

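The top view shows the tray with its open edge and trough to the right (world -y). The steel nuts are at (281,200), (291,226) and (292,253), and the blocks at (265,174) and (309,278). The orange ring nut at (336,125), off the tray, is the look-alike, so I'll leave it alone. The three grey hexagons on the deck fit the description. Next I'll measure them and confirm with a crop.

```bash
cat > h.py <<'E'
import numpy as np, cv2
from station import get_state, eyes
c=eyes.get_calibration("top");K=c['K'];M=np.array(c['cam_to_world'])
def ray(p,z):
    d=M[:3,:3]@np.linalg.solve(K,[p[0],p[1],1]);o=M[:3,3];return (o+d*(z-o[2])/d[2])[:2]
def deck(im):
    g=cv2.cvtColor(im,cv2.COLOR_RGB2GRAY);m=(g<60).astype(np.uint8);m[:, :215]=0;m[:140]=0;m[320:]=0;m[:,400:]=0
    n,l,st,_=cv2.connectedComponentsWithStats(m);i=1+np.argmax(st[1:,4])
    cs,_=cv2.findContours((l==i).astype(np.uint8),cv2.RETR_EXTERNAL,cv2.CHAIN_APPROX_NONE);k=max(cs,key=cv2.contourArea)
    return g,k
def blobs(g,k):
    m=np.zeros_like(g);cv2.drawContours(m,[cv2.convexHull(k)],-1,255,-1);m=cv2.erode(m,np.ones((5,5)))
    b=((g>95)&(m>0)).astype(np.uint8);cs,_=cv2.findContours(b,cv2.RETR_EXTERNAL,cv2.CHAIN_APPROX_NONE)
    return [q for q in cs if cv2.contourArea(q)>25]
E
python3 - <<'E'
from h import *
im=cv2.imread("pics/top0.png")[:,:,::-1].copy()
g,k=deck(im)
W=np.array([ray(p[0],.028) for p in k]);r=cv2.minAreaRect((W*1000).astype(np.float32));print(r);B=cv2.boxPoints(r)/1000
print(B.round(4))
# tray yaw from longest side
e=max([B[1]-B[0],B[2]-B[1]],key=np.linalg.norm);e=e/np.linalg.norm(e);e*=np.sign(e[0]);yaw=np.arctan2(e[1],e[0]);R=np.array([e,[-e[1],e[0]]])
# open edge: min y side
ey=(B@R.T)[:,1].min();ex=(B@R.T)[:,0];O=R.T@np.array([(ex.max()+ex.min())/2,ey+.080]);print("yaw",yaw,"O",O,"len",np.ptp(ex),np.ptp((B@R.T)[:,1]))
for q in blobs(g,k):
    p,wh,a=cv2.minAreaRect(q)
    for z in (.044,.048,.068):
        w=np.array([ray(x[0],z) for x in q]);rr=cv2.minAreaRect((w*1000).astype(np.float32));t=R@(np.array(rr[0])/1000-O)
        print(np.round(p),z,"world",np.round(rr[0]),"tray",(t*1000).round(),"size",np.round(rr[1]))
cv2.imwrite("pics/crop.png",cv2.resize(im[140:320,215:395,::-1],None,fx=3.3,fy=3.3,interpolation=cv2.INTER_CUBIC))
E
```

```text
((538.0742797851562, 61.374473571777344), (265.7031555175781, 239.38876342773438), 7.653132915496826)
[[ 0.3905  0.1623]
 [ 0.4223 -0.0749]
 [ 0.6857 -0.0396]
 [ 0.6538  0.1977]]
yaw 0.1335724 O [0.54336065 0.02203367] len 0.2657032 0.23938876
[309. 277.] 0.044 world [438.  41.] tray [-102.   33.] size [10. 36.]
[309. 277.] 0.048 world [438.  40.] tray [-102.   32.] size [10. 36.]
[309. 277.] 0.068 world [439.  39.] tray [-102.   31.] size [10. 35.]
[292. 252.] 0.044 world [485.  73.] tray [-51.  58.] size [31. 28.]
[292. 252.] 0.048 world [485.  72.] tray [-51.  57.] size [30. 28.]
[292. 252.] 0.068 world [484.  70.] tray [-52.  55.] size [30. 27.]
[290. 226.] 0.044 world [534.  74.] tray [-2. 53.] size [29. 30.]
[290. 226.] 0.048 world [534.  74.] tray [-3. 53.] size [28. 30.]
[290. 226.] 0.068 world [532.  72.] tray [-5. 51.] size [28. 30.]
[281. 200.] 0.044 world [585.  93.] tray [51. 64.] size [31. 29.]
[281. 200.] 0.048 world [585.  92.] tray [50. 64.] size [31. 29.]
[281. 200.] 0.068 world [582.  90.] tray [47. 62.] size [30. 28.]
[265. 173.] 0.044 world [638. 123.] tray [107.  88.] size [10. 35.]
[265. 173.] 0.048 world [637. 123.] tray [106.  87.] size [10. 35.]
[265. 173.] 0.068 world [632. 119.] tray [101.  85.] size [ 9. 34.]
[329. 210.] 0.044 world [566.   1.] tray [ 20. -23.] size [ 51. 222.]
[329. 210.] 0.048 world [565.   1.] tray [ 19. -23.] size [ 51. 221.]
[329. 210.] 0.068 world [563.   1.] tray [ 16. -23.] size [ 50. 216.]
```

View pics/crop.png

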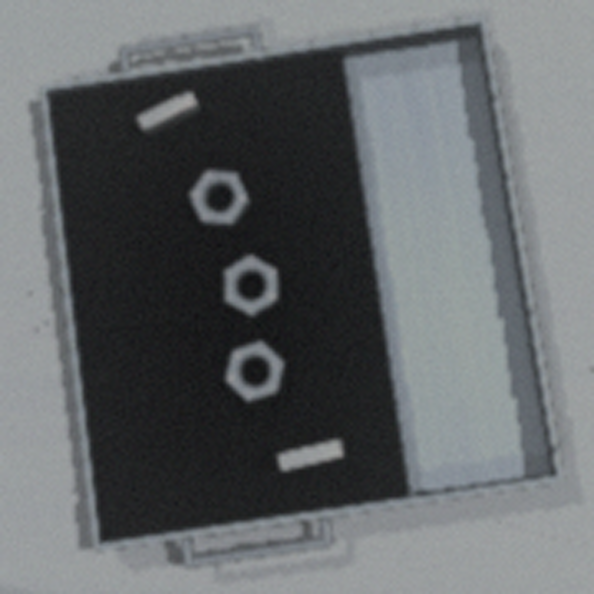

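```bash
cat >> h.py <<'E'
cp=lambda x,y:(215+x/3.3,140+y/3.3)
a=ray(cp(408,493),.028);b=ray(cp(347,60),.028);e=(b-a)/np.linalg.norm(b-a);yaw=np.arctan2(e[1],e[0])
R=np.array([e,[-e[1],e[0]]]);O=np.array([0.,0])
x0,x1=(R@ray(cp(100,543),.036))[0],(R@ray(cp(48,90),.036))[0]
O=R.T@np.array([(x0+x1)/2,(R@a)[1]+.080])
T=lambda w:(R@(np.asarray(w)[:2]-O)*1000).round(1)
E
python3 - <<'E'
from h import *
from scipy.spatial.transform import Rotation as Ro
print("yaw",yaw,"O",O,"len",x1-x0,"back rim y",T(ray(cp(75,320),.036)), "edge len",np.linalg.norm(b-a))
for n,p,z in (("n1",(281,200),.044),("n2",(290.5,226),.044),("n3",(292,252.5),.044),("tall",(309,277),.068),("low",(265,173),.048)): print(n,T(ray(p,z)))
s=get_state();A=Ro.from_rotvec(s['tool_rot']);print(s['time_s'],T(s['ee_pos']),A.as_matrix().round(3))
Y=np.array([np.cos(yaw),np.sin(yaw),0]);Z=np.array([0,0,-1.]);X=np.cross(Y,Z);Bm=Ro.from_matrix(np.c_[X,Y,Z])
print("turn",(A.inv()*Bm).as_rotvec())
for t in((51,85),):
    w=np.r_[O+R.T@np.array(t)/1000,.10];print("target",w,"shift",A.inv().apply(w-s['ee_pos'])*1000)
E
```

```text
yaw 0.12474175145922983 O [0.53282319 0.08082783] len 0.2653432048311256 back rim y [-5.4 97.1] edge len 0.2555366293386694
n1 [52.5  5.2]
n2 [ 0.5 -6.6]
n3 [-49.2  -3.2]
tall [-98.  -30.4]
low [108.3  29. ]
0.1 [-327.1  493.1] [[-0.964  0.268 -0.001]
 [ 0.268  0.964 -0.002]
 [ 0.    -0.002 -1.   ]]
turn [-1.86943192e-03  1.02096312e-03  1.17522203e+00]
target [0.57285134 0.17151271 0.1       ] shift [-506.14452888 -230.77743093   70.58226416]
```

```bash
python3 -m pendant '[[0,0,0,-34,-18,0,0],[0,0,0,-69,-36,0,0],[0,0,0,-104,-54,0,0],[0,0,0,-139,-72,0,0],[0,0,0,-174,-90,0,0]]' 20
python3 -m pendant '[[0,0,0,-35,-18,4,0],[0,0,0,-70,-36,8,0],[0,0,0,-105,-54,12,0],[0,0,0,-140,-72,16,0],[0,0,0,-175,-90,20,0]]'
python3 -m pendant '[[0,0,0,-35,-18,4,0],[0,0,0,-70,-36,8,0],[0,0,0,-105,-54,12,0],[0,0,0,-140,-72,16,0],[0,0,0,-174,-90,20,0]]'
python3 -m pendant '[[0,0,0.12,0,0,0,0],[0,0,0.24,0,0,0,0],[0,0,0.36,0,0,0,0],[0,0,0.48,0,0,0,0],[0,0,0.6,0,0,0,0]]'
python3 -m pendant '[[0,0,0.12,0,0,0,0],[0,0,0.24,0,0,0,0],[0,0,0.36,0,0,0,0],[0,0,0.48,0,0,0,0],[0,0,0.575,0,0,0,0]]'
cat > st.py <<'E'
from h import *
from scipy.spatial.transform import Rotation as Ro
s=get_state();A=Ro.from_rotvec(s['tool_rot']).as_matrix()
print(s['time_s'],"tray",T(s['ee_pos']),"z",s['ee_pos'][2].round(4),"yaw err",np.arctan2(A[1,1],A[0,1])-yaw,"grip",s['grip_width'],"F",np.round(s['contact_force'],1))
E
python3 st.py
```

```text
time_s: 0.52
ee_pos: [0.2914, 0.3952, 0.1708]
tool_rot: [-0.423, -3.113, 0.001]
contact_force: [-0.1, -0.0, -0.5]
grip_width: 0.685
grasp_force: 0.0
time_s: 0.93
ee_pos: [0.4361, 0.2615, 0.1507]
tool_rot: [-0.424, -3.112, 0.0]
contact_force: [1.1, -1.1, -0.3]
grip_width: 0.325
grasp_force: 0.0
time_s: 1.35
ee_pos: [0.5797, 0.1282, 0.1304]
tool_rot: [-0.425, -3.112, 0.0]
contact_force: [0.3, 0.1, 0.2]
grip_width: 0.004
grasp_force: 0.0
time_s: 1.77
ee_pos: [0.5785, 0.1296, 0.1304]
tool_rot: [-1.333, -2.843, 0.001]
contact_force: [-0.4, 0.2, 0.5]
grip_width: 0.001
grasp_force: 0.0
time_s: 2.18
ee_pos: [0.5784, 0.1298, 0.1305]
tool_rot: [-2.084, -2.349, 0.002]
contact_force: [0.1, -0.1, -0.3]
grip_width: 0.004
grasp_force: 0.0
2.1833 tray [51.3 43. ] z 0.1305 yaw err -0.005313380385267949 grip 0.0036556985656633783 F [ 0.1 -0.1 -0.3]
```

```bash
python3 -m pendant '[[0,0,0,0,1,24,0],[0,0,0,0,1,48,0],[0,0,0,0,1,72,0],[0,0,0,0,1,88,0],[0,0,0,0,1,96,0]]' >/dev/null
python3 st.py
python3 -m pendant '[[0,0,0,-7,0,0,0],[0,0,0,-14,0,0,0],[0,0,0,-22,0,0,0],[0,0,0,-31,0,0,0],[0,0,0,-40,0,0,0]]'
python3 st.py
python3 - <<'E'
from h import *
im=eyes.get_image("top");s=eyes.get_image("side")
cv2.imwrite("pics/p1.png",np.hstack([cv2.resize(im[140:320,215:395,::-1],(400,400)),cv2.resize(s[160:290,260:480,::-1],(400,400))]))
E
```

```text
2.6 tray [50.2 43. ] z 0.0314 yaw err 0.00024392370049894363 grip 0.007206967934007471 F [ 0.  -0.1  0.2]
time_s: 3.02
ee_pos: [0.5861, 0.0892, 0.0369]
tool_rot: [2.077, 2.354, 0.003]
contact_force: [0.8, 0.2, -1.2]
grip_width: 0.003
grasp_force: 0.0
3.0167 tray [53.9  1.7] z 0.0369 yaw err -0.00015161461902162 grip 0.0034848579942570426 F [ 0.8  0.2 -1.2]
```

View pics/p1.png

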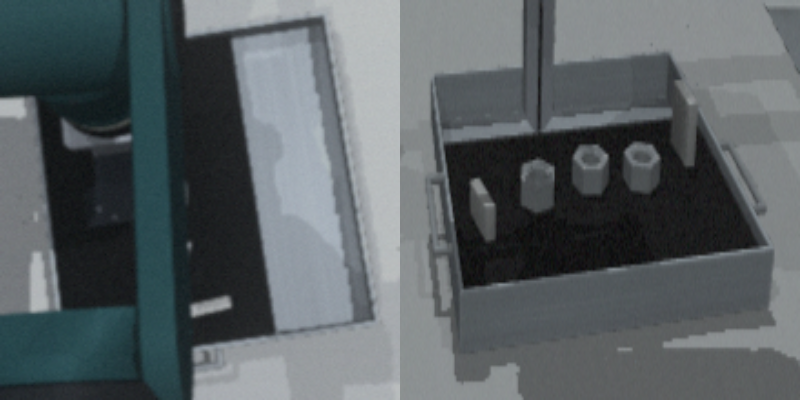

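```bash
python3 - <<'E'
from h import *
s=get_state();print(s['ee_pos'],s['time_s'])
def pr(n,w):
    c=eyes.get_calibration(n);M=np.array(c['cam_to_world']);q=M[:3,:3].T@(np.array(w)-M[:3,3]);q=c['K']@q;return (q[:2]/q[2]).round(1)
for n in("top","side"):
  print(n,"tcp",pr(n,s['ee_pos']),"grip",pr(n,np.array(s['ee_pos'])+[0,0,.1]))
for t in((52.5,5.2),(.5,-6.6),(-49,-3)):
  w=np.r_[O+R.T@np.array(t)/1000,.044];print("nut side",pr("side",w))
for t in((-132,-80),(132,-80)): print("edge side",pr("side",np.r_[O+R.T@np.array(t)/1000,.028]))
im=eyes.get_image("side");cv2.imwrite("pics/p2.png",cv2.resize(im[60:290,200:500,::-1],(780,598)))
E
```

```text
[0.58577788 0.08845028 0.03637352] 3.1167
top tcp [283.6 199.8] grip [276.7 190.9]
side tcp [335.5 217.8] grip [337.  162.5]
nut side [336.7 214.9]
nut side [365.1 209.8]
nut side [393.5 209. ]
edge side [422.9 196.1]
edge side [284.9 204.4]
```

View pics/p2.png

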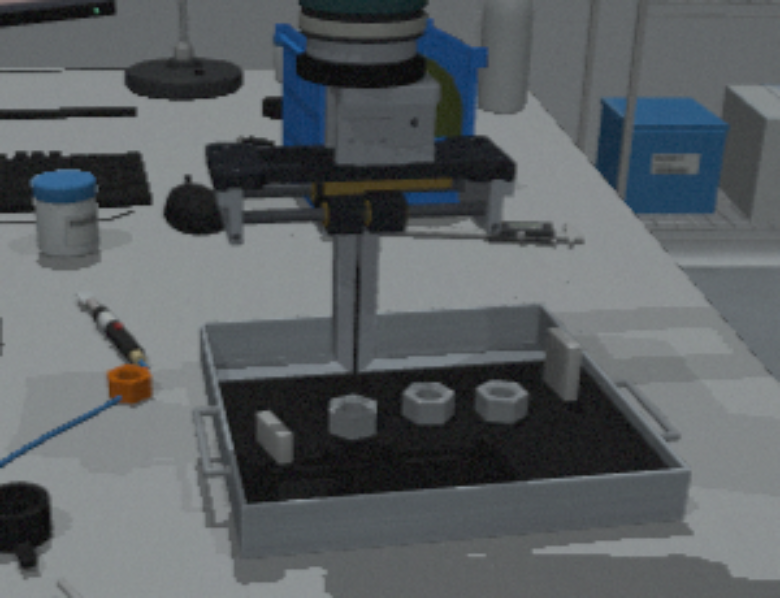

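```bash
python3 - <<'E'
from h import *
a=cv2.imread("pics/side0.png")[170:250,290:410];b=eyes.get_image("side")[170:250,290:410,::-1]
v=lambda i:cv2.resize(cv2.convertScaleAbs(i,alpha=1.8,beta=20),(400,400),interpolation=cv2.INTER_CUBIC)
cv2.imwrite("pics/p3.png",np.hstack([v(a),v(b)]))
E
```

```text
(no output)
```

View pics/p3.png

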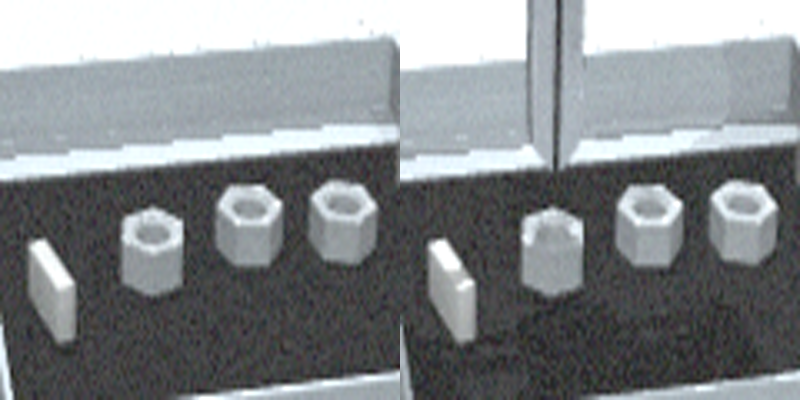

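The side view shows the fingertip at pixel (336,203), but the state puts it at (335,218). The tip passed above nut 1, which hasn't moved (336,220). So the real tip is about 2.5 cm higher than reported, or offset in y. I'll back off and feel for the deck.

```bash
python3 -m pendant '[[0,0,0,10,-1,0,0],[0,0,0,20,-1,0,0],[0,0,0,30,-1,0,0],[0,0,0,41,-1,0,0],[0,0,0,41,-1,0,0]]' >/dev/null
python3 st.py
python3 -m pendant '[[0,0,0,0,0,3,0],[0,0,0,0,0,6,0],[0,0,0,0,0,9,0],[0,0,0,0,0,12,0],[0,0,0,0,0,12,0]]' |grep -E "ee_pos|contact"
python3 -m pendant '[[0,0,0,0,0,1,0],[0,0,0,0,0,2,0],[0,0,0,0,0,3,0],[0,0,0,0,0,4,0],[0,0,0,0,0,4,0]]' |grep -E "ee_pos|contact"
python3 - <<'E'
from h import *
b=eyes.get_image("side")[130:250,280:400,::-1];cv2.imwrite("pics/p4.png",cv2.resize(cv2.convertScaleAbs(b,alpha=1.8,beta=20),(590,590),interpolation=cv2.INTER_CUBIC))
E
```

```text
3.6333 tray [51.6 47.1] z 0.0353 yaw err 0.0035308791251212335 grip 0.0019107016481545722 F [-0.7  1.1 -0.1]
ee_pos: [0.578, 0.1304, 0.022]
contact_force: [-0.3, 0.1, -0.7]
ee_pos: [0.5786, 0.1309, 0.0191]
contact_force: [0.0, 0.3, -0.6]
```

View pics/p4.png

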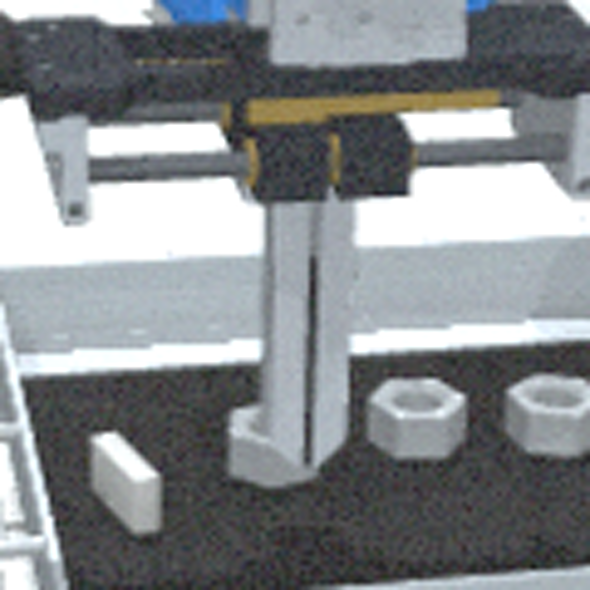

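```bash
for i in 1; do
python3 -m pendant '[[0,0,0,0,0,1,0],[0,0,0,0,0,2,0],[0,0,0,0,0,3,0],[0,0,0,0,0,4,0],[0,0,0,0,0,4,0]]' |grep -E "ee_pos|contact"
python3 -m pendant '[[0,0,0,0,0,1,0],[0,0,0,0,0,2,0],[0,0,0,0,0,3,0],[0,0,0,0,0,4,0],[0,0,0,0,0,4,0]]' |grep -E "ee_pos|contact"
done
python3 - <<'E'
from h import *
c=eyes.get_calibration("side");M=np.array(c['cam_to_world'])
def sr(p,z):
    d=M[:3,:3]@np.linalg.solve(c['K'],[p[0],p[1],1]);o=M[:3,3];return (o+d*(z-o[2])/d[2])
for p in((342.6,224.6),(336.5,203)):
  for z in(.019,.028,.035,.04,.045,.05,.06): print(p,z,T(sr(p,z)))
E
```

```text
ee_pos: [0.5785, 0.1309, 0.0149]
contact_force: [-0.0, 0.4, -0.2]
ee_pos: [0.5785, 0.1309, 0.0109]
contact_force: [0.1, 0.1, 0.2]
(342.6, 224.6) 0.019 [39.5 -5.2]
(342.6, 224.6) 0.028 [43.2 11.3]
(342.6, 224.6) 0.035 [46.  24.1]
(342.6, 224.6) 0.04 [48.  33.2]
(342.6, 224.6) 0.045 [50.  42.4]
(342.6, 224.6) 0.05 [52.  51.5]
(342.6, 224.6) 0.06 [56.  69.8]
(336.5, 203) 0.019 [ 33.7 -91.3]
(336.5, 203) 0.028 [ 37.4 -72.9]
(336.5, 203) 0.035 [ 40.4 -58.6]
(336.5, 203) 0.04 [ 42.4 -48.3]
(336.5, 203) 0.045 [ 44.5 -38.1]
(336.5, 203) 0.05 [ 46.6 -27.9]
(336.5, 203) 0.06 [50.8 -7.4]
```

```bash
python3 -m pendant '[[0,0,0,0,0,1,0],[0,0,0,0,0,2,0],[0,0,0,0,0,3,0],[0,0,0,0,0,4,0],[0,0,0,0,0,4,0]]' |grep -E "ee_pos|contact"
python3 - <<'E'
from h import *
b=eyes.get_image("side")[170:260,290:410,::-1];cv2.imwrite("pics/p5.png",cv2.resize(cv2.convertScaleAbs(b,alpha=1.8,beta=20),(800,600),interpolation=cv2.INTER_CUBIC))
E
```

```text
ee_pos: [0.5785, 0.1309, 0.007]
contact_force: [0.8, -0.0, 0.2]
```

View pics/p5.png

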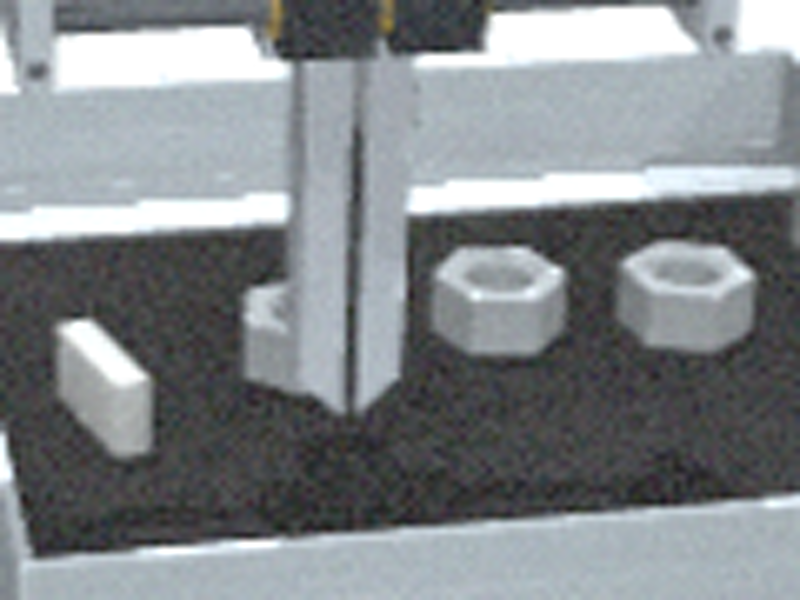

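```bash
python3 -m pendant '[[0,0,0,0,0,1,0],[0,0,0,0,0,2,0],[0,0,0,0,0,3,0],[0,0,0,0,0,3,0],[0,0,0,0,0,3,0]]' |grep -E "ee_pos|contact"
python3 -m pendant '[[0,0,0,-7,1,0,0],[0,0,0,-14,1,0,0],[0,0,0,-20,1,0,0],[0,0,0,-26,1,0,0],[0,0,0,-32,1,0,0]]' |grep -E "ee_pos|contact"
python3 -m pendant '[[0,0,0,-6,0,0,0],[0,0,0,-12,0,0,0],[0,0,0,-18,0,0,0],[0,0,0,-24,0,0,0],[0,0,0,-30,0,0,0]]' |grep -E "ee_pos|contact"
python3 st.py
python3 - <<'E'
from h import *
b=eyes.get_image("side")[160:250,290:410,::-1];cv2.imwrite("pics/p6.png",cv2.resize(cv2.convertScaleAbs(b,alpha=1.8,beta=20),(600,450),interpolation=cv2.INTER_CUBIC))
E
```

```text
ee_pos: [0.5786, 0.1309, 0.0041]
contact_force: [0.0, 0.7, -0.6]
ee_pos: [0.5839, 0.0984, 0.0043]
contact_force: [-0.7, 0.0, -0.9]
ee_pos: [0.5875, 0.069, 0.0043]
contact_force: [-0.3, -0.2, 1.6]
7.0667 tray [ 52.8 -18.6] z 0.0043 yaw err 0.0002529287310537448 grip 0.0024763251232099476 F [-0.3 -0.2  1.6]
```

View pics/p6.png

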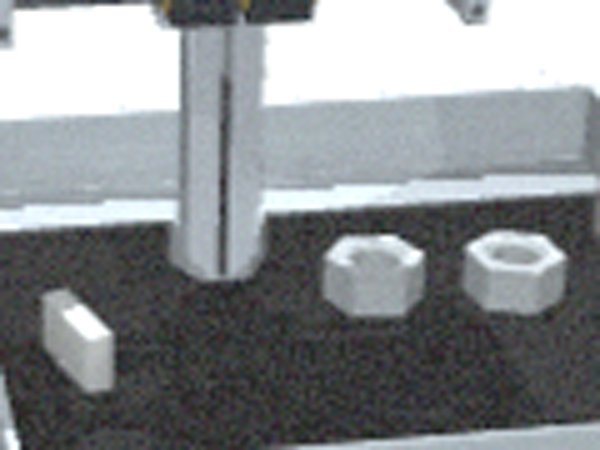

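The nut is now being pushed. It shows evenly on both sides behind the fingers, around crop (218,255). I'll carry on over the edge.

```bash
for k in 1; do
python3 -m pendant '[[0,0,0,-7,0,0,0],[0,0,0,-14,0,0,0],[0,0,0,-21,0,0,0],[0,0,0,-28,0,0,0],[0,0,0,-35,0,0,0]]' |grep -E "ee_pos|contact"
python3 -m pendant '[[0,0,0,-6,0,0,0],[0,0,0,-12,0,0,0],[0,0,0,-18,0,0,0],[0,0,0,-24,0,0,0],[0,0,0,-30,0,0,0]]' |grep -E "ee_pos|contact"
python3 -m pendant '[[0,0,0,-6,0,0,0],[0,0,0,-12,0,0,0],[0,0,0,-18,0,0,0],[0,0,0,-20,0,0,0],[0,0,0,-20,0,-2,0]]' |grep -E "ee_pos|contact"
done
python3 st.py
python3 -m pendant '[[0,0,0,0,0,-20,0],[0,0,0,0,0,-40,0],[0,0,0,10,0,-40,0],[0,0,0,40,-20,-40,0],[0,0,0,70,-40,-40,0]]' |grep -E "ee_pos|contact"
python3 st.py
python3 - <<'E'
from h import *
im=eyes.get_image("top");s=eyes.get_image("side")
cv2.imwrite("pics/p7.png",np.hstack([cv2.resize(im[140:320,215:395,::-1],(400,400)),cv2.resize(s[160:290,260:480,::-1],(400,400))]))
E
```

```text
ee_pos: [0.5919, 0.0341, 0.0043]
contact_force: [-0.3, 0.2, 0.4]
ee_pos: [0.5956, 0.0044, 0.0042]
contact_force: [-0.9, 0.8, 0.1]
ee_pos: [0.5978, -0.0154, 0.0058]
contact_force: [-0.8, 0.1, 0.2]
8.3667 tray [  52.5 -103.6] z 0.0058 yaw err -0.0005634185239057343 grip 0.005094375718908394 F [-0.8  0.1  0.2]
ee_pos: [0.5496, 0.0504, 0.0459]
contact_force: [0.2, 0.2, 0.1]
8.7833 tray [ 12.9 -32.2] z 0.0459 yaw err -0.0017977460406665424 grip 0.003910758606157565 F [0.2 0.2 0.1]
```

View pics/p7.png

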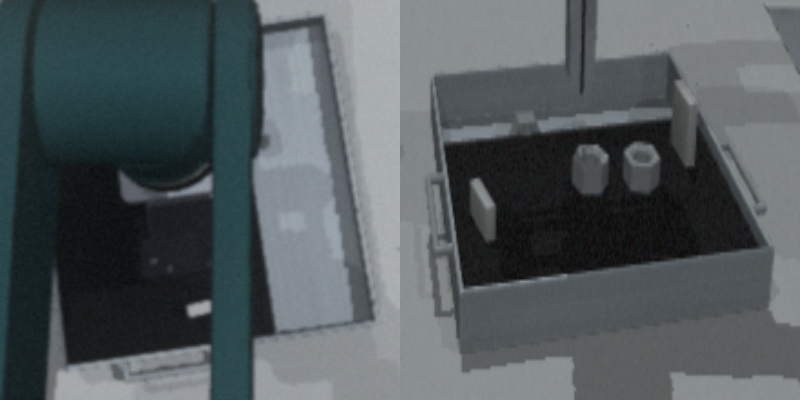

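Nut 1 has dropped into the trough (side crop (525,122)), and the blocks and other nuts haven't moved. Nut 2 next.

```bash
python3 -m pendant '[[0,0,0,25,-4,0,0],[0,0,0,50,-8,0,0],[0,0,0,69,-12,0,0],[0,0,0,69,-12,0,0],[0,0,0,69,-12,0,0]]' >/dev/null
python3 st.py
python3 -m pendant '[[0,0,0,0,0,12,0],[0,0,0,0,0,24,0],[0,0,0,0,0,34,0],[0,0,0,0,0,41,0],[0,0,0,0,0,41,0]]' |grep -E "ee_pos|contact"
python3 st.py
python3 -m pendant '[[0,0,0,-7,0,0,0],[0,0,0,-14,0,0,0],[0,0,0,-20,0,0,0],[0,0,0,-26,0,0,0],[0,0,0,-32,0,0,0]]' |grep -E "ee_pos|contact"
python3 -m pendant '[[0,0,0,-6,0,0,0],[0,0,0,-12,0,0,0],[0,0,0,-18,0,0,0],[0,0,0,-24,0,0,0],[0,0,0,-30,0,0,0]]' |grep -E "ee_pos|contact"
python3 st.py
python3 -m pendant '[[0,0,0,-7,0,0,0],[0,0,0,-14,0,0,0],[0,0,0,-21,0,0,0],[0,0,0,-28,0,0,0],[0,0,0,-35,0,0,0]]' |grep -E "ee_pos|contact"
python3 -m pendant '[[0,0,0,-6,0,0,0],[0,0,0,-12,0,0,0],[0,0,0,-18,0,0,0],[0,0,0,-24,0,0,0],[0,0,0,-30,0,0,0]]' |grep -E "ee_pos|contact"
python3 -m pendant '[[0,0,0,-6,0,0,0],[0,0,0,-12,0,0,0],[0,0,0,-14,0,0,0],[0,0,0,-14,0,0,0],[0,0,0,-14,0,-2,0]]' |grep -E "ee_pos|contact"
python3 st.py
```

```text
9.3 tray [ 0.7 36.7] z 0.0458 yaw err 0.0024898572384857987 grip 0.005160725105123749 F [ 0.6  0.6 -1. ]
ee_pos: [0.527, 0.1157, 0.002]
contact_force: [0.3, -0.3, -0.7]
9.7167 tray [-1.4 35.3] z 0.002 yaw err -0.0007708606309266425 grip 0.00721679984579851 F [ 0.3 -0.3 -0.7]
ee_pos: [0.5337, 0.0841, 0.006]
contact_force: [0.2, 0.8, 0.9]
ee_pos: [0.537, 0.0545, 0.0053]
contact_force: [1.6, 0.1, -0.0]
10.55 tray [  0.8 -26.6] z 0.0053 yaw err 0.00023148411011515713 grip 0.0036899648051414925 F [ 1.6  0.1 -0. ]
ee_pos: [0.5413, 0.0196, 0.0053]
contact_force: [-0.1, 0.4, -0.1]
ee_pos: [0.545, -0.01, 0.0052]
contact_force: [0.4, -0.5, -0.8]
ee_pos: [0.5463, -0.0233, 0.0069]
contact_force: [0.3, 0.2, -0.2]
11.8 tray [   0.4 -104.9] z 0.0069 yaw err -8.790666285007909e-06 grip 0.00855914057929816 F [ 0.3  0.2 -0.2]
```

```bash
python3 -m pendant '[[0,0,0,0,0,-20,0],[0,0,0,0,0,-40,0],[0,0,0,25,-8,-40,0],[0,0,0,55,-18,-40,0],[0,0,0,85,-30,-40,0]]' >/dev/null
python3 -m pendant '[[0,0,0,25,-8,0,0],[0,0,0,45,-15,0,0],[0,0,0,60,-20,0,0],[0,0,0,60,-20,0,0],[0,0,0,60,-20,0,0]]' >/dev/null
python3 st.py
python3 -m pendant '[[0,0,0,0,0,12,0],[0,0,0,0,0,24,0],[0,0,0,0,0,34,0],[0,0,0,0,0,42,0],[0,0,0,0,0,42,0]]' |grep -E "ee_pos|contact"
python3 st.py
python3 -m pendant '[[0,0,0,-7,0,0,0],[0,0,0,-14,0,0,0],[0,0,0,-20,0,0,0],[0,0,0,-26,0,0,0],[0,0,0,-32,0,0,0]]' |grep -E "ee_pos|contact"
python3 -m pendant '[[0,0,0,-6,0,0,0],[0,0,0,-12,0,0,0],[0,0,0,-18,0,0,0],[0,0,0,-24,0,0,0],[0,0,0,-30,0,0,0]]' |grep -E "ee_pos|contact"
python3 st.py
python3 -m pendant '[[0,0,0,-7,0,0,0],[0,0,0,-14,0,0,0],[0,0,0,-21,0,0,0],[0,0,0,-28,0,0,0],[0,0,0,-35,0,0,0]]' |grep -E "ee_pos|contact"
python3 -m pendant '[[0,0,0,-6,0,0,0],[0,0,0,-12,0,0,0],[0,0,0,-18,0,0,0],[0,0,0,-24,0,0,0],[0,0,0,-30,0,0,0]]' |grep -E "ee_pos|contact"
python3 -m pendant '[[0,0,0,-6,0,0,0],[0,0,0,-12,0,0,0],[0,0,0,-18,0,0,0],[0,0,0,-18,0,0,0],[0,0,0,-18,0,-2,0]]' |grep -E "ee_pos|contact"
python3 st.py
python3 -m pendant '[[0,0,0,0,0,-40,0],[0,0,0,0,0,-80,0],[0,0,0,0,0,-110,0],[0,0,0,40,0,-120,0],[0,0,0,80,0,-120,0]]' >/dev/null
python3 -m pendant '[[0,0,0,40,0,0,0],[0,0,0,80,0,0,0],[0,0,0,120,0,0,0],[0,0,0,160,0,0,0],[0,0,0,200,0,0,0]]' >/dev/null
python3 -m pendant '[[0,0,0,40,0,0,0],[0,0,0,80,0,0,0],[0,0,0,110,0,0,0],[0,0,0,110,0,0,0],[0,0,0,110,0,0,0]]' >/dev/null
python3 st.py
python3 - <<'E'
from h import *
im=eyes.get_image("top");s=eyes.get_image("side")
cv2.imwrite("pics/p8.png",np.hstack([cv2.resize(im[140:320,215:395,::-1],(400,400)),cv2.resize(s[160:290,260:480,::-1],(400,400))]))
E
```

```text
12.6333 tray [-49.2  40.6] z 0.0476 yaw err 0.002497341014790433 grip 0.0012726034592362725 F [0.5 0.3 1. ]
ee_pos: [0.4768, 0.1135, 0.002]
contact_force: [-1.6, -0.4, -0.2]
13.05 tray [-51.5  39.3] z 0.002 yaw err -0.000826049984384708 grip 0.002192643860541015 F [-1.6 -0.4 -0.2]
ee_pos: [0.4835, 0.0818, 0.0058]
contact_force: [0.3, -0.3, 0.1]
ee_pos: [0.4869, 0.0523, 0.0054]
contact_force: [0.3, 0.7, 0.9]
13.8833 tray [-49.1 -22.6] z 0.0054 yaw err 0.0002767249296996843 grip 0.003009420860656733 F [0.3 0.7 0.9]
ee_pos: [0.4912, 0.0174, 0.0053]
contact_force: [0.1, -0.2, 0.2]
ee_pos: [0.4949, -0.0123, 0.0052]
contact_force: [-0.0, -0.1, -0.7]
ee_pos: [0.4967, -0.0297, 0.0069]
contact_force: [0.0, -0.3, 0.7]
15.1333 tray [ -49.6 -105.2] z 0.0069 yaw err -0.0004460560222519644 grip 0.0038017655877697503 F [ 0.  -0.3  0.7]
16.3833 tray [-50.  286.4] z 0.127 yaw err 0.003817105188402836 grip 0.003725055223385189 F [ 1.2 -0.5 -1.2]
```

View pics/p8.png

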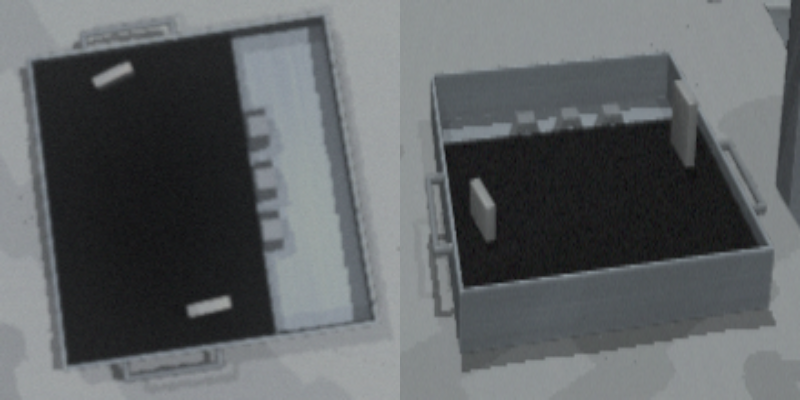

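All three nuts are in the trough. They stand on their flats beside the deck wall at top-crop (258,130), (264,182) and (272,231), with tops at about 33–38 mm and centres at about 18–20 mm. Both blocks are where they started, so I'm handing in.

```bash
python3 -c "
from station import order;print(order.hand_in())"
```

```text
the job is handed in; nothing more can be done
None
```

I swept all three nuts off the deck into the trough and handed the job in after about 16 s of robot time; the last pictures show both gauge blocks standing where they were, but the hand-in returned no verdict.

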